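# Build up the hallway tray tiers

## Robot

A 6-joint arm with a two-finger parallel gripper is mounted at the origin on the work surface. World frame = base frame: x ahead of the robot, y to its left, z up, the work surface at z = 0. Lengths are in mm, angles in degrees, forces in N, time in s.
With the tool pointing down it reaches from about 325 to 875 mm from the base axis. Payload 4.4 kg.
Tool frame: the origin (TCP) lies midway between the tips of the shut fingers; the grasp point (between the pads) lies 19 mm behind it (manip.hold_point_z is the distance from the TCP to the grasp point, in mm); z points along the fingers, y is the line along which they close (so a half turn about z gives the same grasp; the last joint's range is limited). The gripper opens to 85 mm and grips with 20 to 120 N. Pads are 22 mm wide; open, the fingers measure 114 mm over their backs; the gripper's body (76 mm by 85 mm) begins 54 mm behind the grasp point. The pads swing forward as they close: fully open they stand 13 mm farther back than shut.
Start: joints at [68.612, 11.837, 88.321, -0, 79.842, -8.623], TCP at [127.062, 560.787, 231.282] pointing down, gripper open.
Joint ranges: [-156.59, 156.59], [-49.26, 127.26], [12.9, 141.05], [-63.56, 243.56], [4.71, 150.69], [-161.64, 161.64]. Speed limits (degrees/s): [159.86, 159.86, 180, 180, 180, 180].

## Interface

Orientations are given as a 3x3 rotation matrix whose columns are the frame's x, y, z axes.
In Python, from bench import monitor, viewer, manip gives the robot as it stands.
- The arm moves only by the tool arm_command, never from a script. Its argument "series" is a list that holds one entry, the list of rows, each a list of 4 numbers: the shift along the tool's x, y, z in units of 25 mm (1.0 is 25 mm), then the turn about the tool's z in units of 6 degrees (1.0 is 6 degrees). In form: [[[tx, ty, tz, yaw], ...]]. A call has 1 to 20 rows; each row shifts and turns the commanded pose from where the row before left it, along the tool's axes as they then stand; what a row does not reach is not made up. A row lasts 1/8 s, in which the tool goes at most 62.5 mm and 10.7 degrees, less where a joint would pass 70% of its speed; a pose out of reach is approached as far as the arm can. A call is refused whole if a number of a shift passes 1 or a number of a turn 1, either way. A call with a gripper value outside its range is refused whole. "grip" is the opening, from -1 (shut) to 1 (fully open), so that 0 is half open, set as the call begins (left out, the last holds). The fingers move at their own pace and stop on an object; the grip force is fixed at half the most. Time passes only in rows, so rows that do not move let the fingers close. It gives the time, the measured TCP pose, the force, the opening and the grip force at its end, in the units of the state.
- monitor.get_state(): the state, without advancing time (a new reading comes with each control period).
- viewer.snapshot(name): name is "scene" or "top" or "wrist"; returns the picture (420x560x3 uint8, red, green, blue); there is no depth.
- viewer.camera_params(name): a dict with "intrinsics" (3x3 intrinsics, pixels), "k1" (the pictures are not rectified: a ray, as slopes to the right and down, at radius r is drawn at 1 + k1 r^2 times it, then the intrinsics apply), "view" (4x4, takes a point from world to camera coordinates). Camera axes: x right, y down, z forward; pixel columns grow to the right and rows downward; lengths in mm; the calibration is good to about 2 mm. A picture is of the moment at which its call begins: read the wrist's pose just before it. camera_params takes no time and is no camera call; for the wrist camera it gives the pose at the moment of the call.
- manip.close_job(): hands the job in; it is judged then, once.
The state is a dict: "t": time; "joint_pos": joint angles; "dq": joint speeds; "joint_torque": joint torques, N m; "ee_pos": TCP position; "tcp_rot": TCP orientation; "contact_force": force on the tool from outside, world axes, zero at the start; "wrist_torque": the same for the moment, N m; "finger_gap": opening from 0.0 (shut) to 1.0 (fully open); "grasp_force": force on a finger pad.
Only numpy, scipy, OpenCV 4.12 (cv2) and the standard library are available. Lean on these libraries where they do the work, as an engineer would, in place of code of your own. Each camera call takes 0.05 s, during which the arm holds its last target. There are 200 camera calls.

## Task

Tidy the hallway console by building up the grey ceramic tiers, in this order: lay the shoe brush bristles down inside the open base tray, set the long tray squarely on the base tray's rim, lay the blue glass evil-eye charm in the long tray, and last set the short tray squarely on top of the long one, centred and with its walls parallel to those below. Set the ceramic trays down gently rather than dropping them, let go of everything, and leave the lidded jar and the rosewood box where they stand.

Things in the scene. Friction and masses are not known exactly. Their poses are not given: they have to be found in the camera images.
- base_rim (a point): Base tray: open grey ceramic tray FIXED to the console, the only one without a post. Outside 170 (x) by 130 (y) by 55 mm tall, walls 10 mm, floor 6 mm thick (inside 150 by 110 mm, 49 mm deep: the brush fits below the rim). Point: centre of its mouth, level with the rim, 55 mm above the console; x along its length, z up.
- long_tray_center (a point): Long tray: loose grey ceramic, flat underneath, 170 (x) by 130 (y) by 38 mm tall, walls 8, floor 6 mm thick, 0.5 kg. Central grip post 36 (x) by 14 mm (y), from its floor to rim level (32 mm free): pinch across y from above. Clear floor: 50 mm from post to side walls, 59 mm to end walls. Point: centre, 19 mm above its underside; z up. Same outline as the base tray; same either way round.
- short_tray_center (a point): Short tray: like the long one but nearly square, 120 (x) by 130 (y) by 34 mm tall, walls 8, floor 6 mm thick, 0.4 kg. Same central grip post, 36 (x) by 14 mm (y), to rim level (28 mm free). Point: centre, 17 mm above its underside; z up. On the stack its y lies along the long tray's y (both 130 mm wide): it rests on the side walls and post. Same either way round.
- brush_center (a point): Shoe brush: stainless back 120 (x) by 36 (y) by 14 mm thick on a dark rigid bristle block 108 by 28 by 20 mm high; 34 mm tall in all, 0.16 kg, lying on its bristles. Point: its centre, 17 mm above its underside; the steel back spans 3 to 17 mm above this point. x along its length, z up. Grip it across its 36 mm width.
- charm_center (a point): The evil-eye charm: a blue glass disc 40 mm across and 14 mm thick with white, pale blue and dark eye rings on top, lying flat, about 45 g. This point is its centre, half-way up (7 mm above its underside); z up.
- jar_center (a point): Bystander: white ceramic lidded jar with a dark wooden lid and knob, 58 mm across, 75 mm tall, loose, not to be disturbed. This point is its centre, 37.5 mm up.
- rosebox_center (a point): Bystander: small dark rosewood box 68 (x) by 48 (y) by 36 mm tall, loose, not to be disturbed. This point is its centre, 18 mm up.
Things that resemble listed ones, but are neither listed nor needed, are in the scene too. What is shaped like the part that bears short_tray_center but red is not meant.

How it is judged (in metres and radians):
On the way, in this order (a step that is already met when the one before it is completed fails the run):
1. the brush lies inside the base tray (x of brush_center in the frame of base_rim between -0.06 and 0.06 m and y of brush_center in the frame of base_rim between -0.05 and 0.05 m and z of brush_center in the frame of base_rim between -0.037 and -0.026 m and angle between brush_center's own z axis and vertical below 0.15 rad and linear speed of brush below 0.02 m/s and angular speed of brush below 0.2 rad/s), for 0.2 s.
2. the long tray sits on the base tray (horizontal distance between long_tray_center and base_rim below 0.012 m and angle between the x axis of long_tray_center and the x axis of base_rim, either way round below 0.14 rad and angle between long_tray_center's own z axis and vertical below 0.05 rad and z of long_tray_center in the frame of base_rim between 0.015 and 0.023 m and linear speed of long_tray below 0.02 m/s and angular speed of long_tray below 0.2 rad/s), for 0.2 s.
3. the charm lies in the long tray (x of charm_center in the frame of long_tray_center between -0.07 and 0.07 m and y of charm_center in the frame of long_tray_center between -0.05 and 0.05 m and z of charm_center in the frame of long_tray_center between -0.0095 and -0.002 m and linear speed of charm below 0.02 m/s and angular speed of charm below 0.2 rad/s), for 0.2 s.
4. the short tray sits on the long tray (horizontal distance between short_tray_center and long_tray_center below 0.012 m and angle between the x axis of short_tray_center and the x axis of long_tray_center, either way round below 0.14 rad and angle between short_tray_center's own z axis and vertical below 0.05 rad and z of short_tray_center in the frame of long_tray_center between 0.032 and 0.04 m and linear speed of short_tray below 0.02 m/s and angular speed of short_tray below 0.2 rad/s), for 0.2 s.
At the end, for the whole second after the job is handed in: Brush bristles down on the base tray floor; long tray on the base rim, charm flat on the long tray floor, short tray on the long tray; each tray centred within 12 mm, parallel within 8 degrees and level; all released and at rest (all of step 1 and all of step 2 and all of step 3 and all of step 4); the robot touches nothing.
It fails at once if the jar was moved more than 3 cm (distance of jar_center from where it was at the start of the episode above 0.03 m).
It fails at once if the rosewood box was moved more than 3 cm (distance of rosebox_center from where it was at the start of the episode above 0.03 m).
It fails at once if the long tray was dropped (falling free of the fingers by more than about 13 mm) (linear speed of long_tray above 0.5 m/s and contact force between the fingers and long_tray below 0.01 N).
It fails at once if the short tray was dropped (falling free of the fingers by more than about 13 mm) (linear speed of short_tray above 0.5 m/s and contact force between the fingers and short_tray below 0.01 N).
It also fails if it takes over 136 s, if anything falls off the work surface, if the arm or the gripper's body presses on something with over 40 N, if the wrist force passes 120 N, or if a joint passes its speed limit or range.

## Working session

There is one attempt and no reset: what is moved stays moved. The work goes in short steps, Python scripts to look and compute and a tool call to move; the robot and the scene stay as the last step left them, time stands still between calls to the robot, and variables do not carry over. Pictures are saved under pics/ and viewed, at most 14 in all, crops included, and the job is handed in when it is done.

Besides the shell and the picture viewer there is one more tool, called after "Call:" as a command line: name --argument value ..., lists and objects as JSON in quotes. arm_command: Moves the arm, as the interface text tells. Its arguments: {"type":"object","properties":{"series":{"type":"array","items":{"type":"array","items":{"type":"array","items":{"type":"number"}}}},"grip":{"type":"number"}},"required":["series"]}

```bash
mkdir -p pics
cat > h.py <<'E'
import numpy as np, cv2
from bench import monitor, viewer, manip
def snap(n,f):
    p=viewer.camera_params(n); im=viewer.snapshot(n)
    cv2.imwrite('pics/%s.png'%f,im[:,:,::-1]); np.save('pics/%s.npy'%f,p,allow_pickle=True); return im,p
def load(f): return cv2.imread('pics/%s.png'%f), np.load('pics/%s.npy'%f,allow_pickle=True).item()
def ray(p,uv,z):
    K=np.array(p['intrinsics'],float);V=np.array(p['view'])
    s=cv2.undistortPoints(np.array(uv,float).reshape(-1,1,2),K,np.array([p['k1'],0,0,0.]))[:,0]
    R=V[:3,:3];c=-R.T@V[:3,3]
    d=np.c_[s,np.ones(len(s))]@R
    return c+d*((z-c[2])/d[:,2])[:,None]
def proj(p,X):
    V=np.array(p['view']);X=np.array(X,float).reshape(-1,3)
    return cv2.projectPoints(X,cv2.Rodrigues(V[:3,:3])[0],V[:3,3],np.array(p['intrinsics'],float),np.array([p['k1'],0,0,0.]))[0][:,0]
def rel(x,y,z,ang=None):
    "rows units needed to go to TCP x,y,z; ang=desired tool-y angle in deg (mod 180)"
    s=monitor.get_state();R=np.array(s['tcp_rot'])
    d=R.T@(np.array([x,y,z])-s['ee_pos'])/25
    a=np.degrees(np.arctan2(R[1,1],R[0,1])); 
    t=0 if ang is None else -(((ang-a)+90)%180-90)/6
    print('shift',d.round(2),'yaw',round(t,2),'j6',s['joint_pos'][5],'tooly',round(a,2),'t',s['t'])
E
python3 - <<'E'
from h import *
for n in('scene','top','wrist'):
    im,p=snap(n,n+'0'); V=np.array(p['view']);print(n,(-V[:3,:3].T@V[:3,3]).round(),p['k1'],p['intrinsics'][0][0])
print(monitor.get_state())
E
```

```text
scene [1029. -613.  792.] -0.06937331548517815 460.2655732757898
top [ 434.    6. 1014.] 0.038373306795593344 412.27299025793894
wrist [ 53. 577. 374.] -0.02776274827181381 369.01844028462693
{'t': 0.15, 'joint_pos': array([ 6.86117361e+01,  1.18759219e+01,  8.83863734e+01, -1.42432972e-03,
        7.98423437e+01, -8.62379873e+00]), 'dq': array([-0.08912009, -0.13886264, -0.21108781,  0.10281507, -0.09093088,
       -0.10436185]), 'joint_torque': array([ 1.82326980e-04, -3.83513832e+01, -2.92036450e+01, -2.58386190e-04,
        6.58554214e-03, -3.08295239e-05]), 'ee_pos': array([126.84968311, 560.22398588, 230.36077699]), 'tcp_rot': array([[-9.75287464e-01,  2.20938788e-01, -6.43239738e-04],
       [ 2.20939583e-01,  9.75285998e-01, -1.70944225e-03],
       [ 2.49660612e-04, -1.80931471e-03, -9.99998332e-01]]), 'contact_force': array([-0.30232581,  0.15980447,  0.92027428]), 'wrist_torque': array([-0.00964393, -0.00140651, -0.01088975]), 'grasp_force': 0.0, 'finger_gap': 0.9998996656325438}
```

View pics/top0.png

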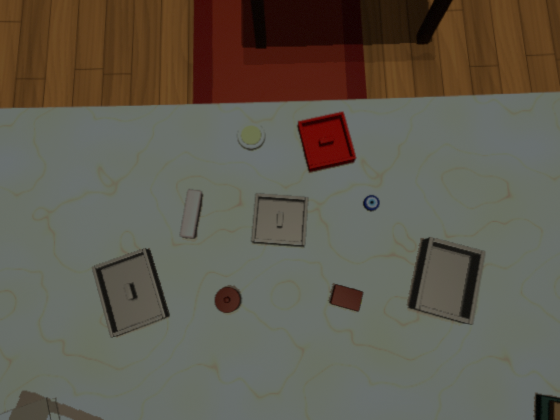

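View pics/scene0.png

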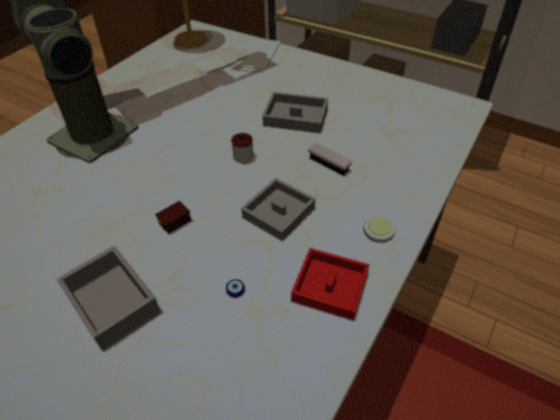

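The top view shows the long tray at about (130,292), brush (191,214), short tray (280,219), charm (371,202), base tray (448,280), jar (228,299) and box (346,297). The scene view agrees with this. Next I'll measure each one.

```bash
cat >> h.py <<'E'
def outline(p,hull,h,z0=0):
    "hull of a box standing on z0 with height h -> centre xy, (len,angle) of sides; far edges on top, near edges on bottom"
    q=cv2.boxPoints(cv2.minAreaRect(hull)); pts=hull.reshape(-1,2).astype(float)
    # refine each edge by fitting hull points close to it
    V=np.array(p['view']);c=-V[:3,:3].T@V[:3,3]; L=[]
    cont=[]
    for i in range(4):
        a,b=q[i],q[(i+1)%4];d=(b-a)/np.linalg.norm(b-a);n=np.array([-d[1],d[0]])
        u=(pts-a)@d;v=abs((pts-a)@n);m=(v<6)&(u>.12*np.linalg.norm(b-a))&(u<.88*np.linalg.norm(b-a))
        e=pts[m]
        L.append((e,))
    res=[];mid=ray(p,[q.mean(0)],z0+h/2)[0,:2]
    for (e,) in L:
        w=ray(p,e,z0+h)[:,:2];m0=w.mean(0);
        far=(m0-mid)@(m0-c[:2])>0
        if not far: w=ray(p,e,z0)[:,:2]
        vx,vy,x,y=cv2.fitLine(w.astype(np.float32),cv2.DIST_HUBER,0,.01,.01).ravel()
        res.append((np.array([x,y]),np.array([vx,vy])))
    C=[]
    for i in range(4):
        (a,d),(b,e)=res[i],res[(i+1)%4]
        t=np.linalg.solve(np.c_[d,-e],b-a);C.append(a+t[0]*d)
    C=np.array(C);S=np.roll(C,-1,0)-C
    return C.mean(0),[(round(float(np.hypot(*s)),1),round(float(np.degrees(np.arctan2(s[1],s[0]))%180),1)) for s in S]
def cnts(mask,amin):
    return [c for c in cv2.findContours(mask.astype(np.uint8),cv2.RETR_EXTERNAL,cv2.CHAIN_APPROX_NONE)[0] if cv2.contourArea(c)>amin]
E
python3 - <<'E'
from h import *
im,p=load('top0'); f=im.astype(int)
for q in [(150,60),(128,300),(272,278),(280,445),(215,188),(330,300),(292,425)]: print(q,im[q])
m=(f[:,:,2]-f[:,:,0]>-2)|(f.max(2)<50)
m=cv2.morphologyEx(m.astype(np.uint8),cv2.MORPH_OPEN,np.ones((5,5)));m[:112]=0
cv2.imwrite('pics/m0.png',m*255)
for c in cnts(m,80): print(cv2.minAreaRect(c),cv2.contourArea(c))
E
```

```text
(150, 60) [104 110 104]
(128, 300) [  5  10 103]
(272, 278) [104 111 105]
(280, 445) [78 90 94]
(215, 188) [ 96 102 105]
(330, 300) [105 111 105]
(292, 425) [81 93 97]
((405.5, 415.0), (40.99999237060547, 7.999999046325684), -0.0) 205.0
((546.5, 392.0), (54.0, 25.0), 90.0) 984.5
((529.5, 125.5), (27.0, 59.0), 90.0) 1025.0
((279.5, 265.5), (307.0, 559.0), 90.0) 153953.0
```

View pics/m0.png

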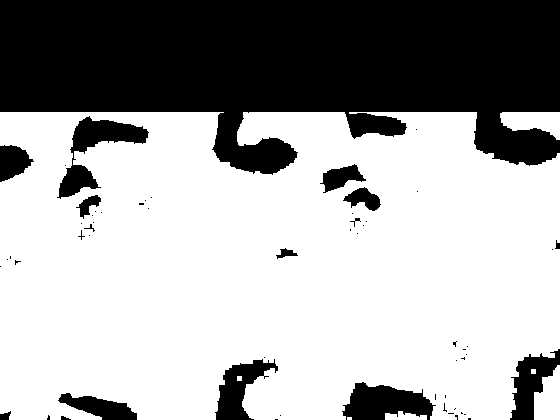

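The mask floods because the table's R−B is about 0, the trays' about 16 and the brush's about 9. I'll raise the threshold.

```bash
cat > seg.py <<'E'
from h import *
def seg(im,thr=5,dark=70,k=5):
    f=cv2.GaussianBlur(im,(3,3),0).astype(int)
    m=((f[:,:,2]-f[:,:,0]>thr)|(f.max(2)<dark)).astype(np.uint8)
    return cv2.morphologyEx(m,cv2.MORPH_OPEN,np.ones((k,k)))
E
python3 - <<'E'
from seg import *
im,p=load('top0'); m=seg(im);m[:112]=0
cv2.imwrite('pics/m1.png',m*255)
O={'long':(130,292,38),'short':(280,219,34),'base':(448,280,55),'brush':(191,214,34),'box':(346,297,36),'jar':(228,299,75),'charm':(371,202,14)}
for c in cnts(m,80):
    r=cv2.minAreaRect(c)
    for n,(u,v,h) in O.items():
        if np.hypot(r[0][0]-u,r[0][1]-v)<15:
            print(n,np.round(r[0]),np.round(r[1],1),cv2.contourArea(c), 'z-top ctr',ray(p,[r[0]],h)[0].round())
            if n not in('jar','charm'): print('   ',outline(p,cv2.convexHull(c,returnPoints=True) if 0 else c,h))
E
```

```text
jar [228. 300.] [30. 27.] 663.5 z-top ctr [437. 132.  75.]
box [344. 297.] [38.7 24. ] 780.5 z-top ctr [ 434. -132.   36.]
    (array([ 433.87073, -135.61655], dtype=float32), [(78.8, 74.3), (51.5, 162.7), (74.7, 73.4), (50.4, 167.2)])
```

View pics/m1.png

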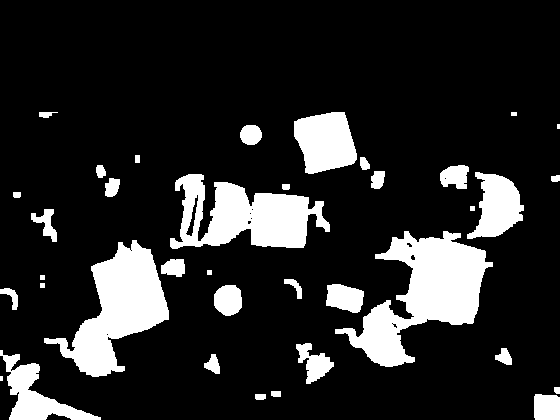

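The tray outlines come out clean, but marble patches touch them. A higher threshold should separate them.

Run:
```python
from seg import *
im,p=load('top0')
O={'long':(130,292,38),'short':(280,219,34),'base':(448,280,55),'brush':(191,214,34),'box':(346,297,36),'jar':(228,299,75),'charm':(371,202,14)}
m=seg(im,10,80,7);m[:112]=0
for c in cnts(m,80):
    r=cv2.minAreaRect(c)
    for n,(u,v,h) in O.items():
        if np.hypot(r[0][0]-u,r[0][1]-v)<15:
            print(n,np.round(r[0]),np.round(r[1],1),cv2.contourArea(c), 'z-top ctr',ray(p,[r[0]],h)[0].round())
            if n not in('jar','charm'): print('   ',outline(p,c,h))
f=im.astype(int)
c=max(cnts((f[:,:,0]-f[:,:,2]>25),10),key=cv2.contourArea);r=cv2.minAreaRect(c);print('charm',r,ray(p,[r[0]],10))
cv2.imwrite('pics/brush0.png',cv2.resize(np.hstack([im[170:260,150:240],cv2.convertScaleAbs(im[170:260,150:240],alpha=2)]),None,fx=4,fy=4,interpolation=cv2.INTER_NEAREST))
```

```text
jar [228. 300.] [27. 27.] 596.0 z-top ctr [438. 132.  75.]
box [345. 297.] [33.9 23. ] 674.0 z-top ctr [ 434. -136.   36.]
    (array([ 433.3976 , -137.56151], dtype=float32), [(67.8, 74.3), (49.3, 163.8), (70.8, 73.3), (48.1, 160.2)])
long [130. 292.] [78.6 64. ] 4509.0 z-top ctr [462. 363.  38.]
    (array([462.7928 , 365.85983], dtype=float32), [(173.4, 18.4), (128.1, 107.9), (170.2, 17.7), (126.2, 109.4)])
base [446. 281.] [69.6 80. ] 5052.0 z-top ctr [ 464. -363.   55.]
    (array([ 465.279  , -370.52615], dtype=float32), [(131.6, 73.3), (170.5, 163.4), (133.2, 75.6), (176.0, 163.0)])
short [279. 220.] [53.  50.5] 2474.0 z-top ctr [622.  12.  34.]
    (array([625.52454 ,  11.101511], dtype=float32), [(125.0, 83.5), (112.5, 174.3), (125.5, 85.8), (117.5, 174.1)])
charm ((371.2500305175781, 202.25003051757812), (13.435027122497559, 14.142135620117188), 45.0) [[ 664.15095846 -218.88156184   10.        ]]
```

View pics/brush0.png

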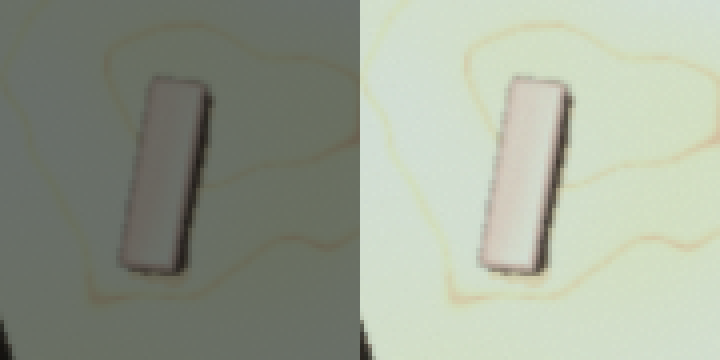

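The crop shows the brush's steel back with corners at about (187.5,189.5), (200.8,190.8), (194.5,237) and (180.3,236) in full-image pixels. All the other objects now have positions. I'll move above the brush.

Run:
```python
from h import *
im,p=load('top0')
w=ray(p,[(187.5,189.5),(200.8,190.8),(194.5,237),(180.3,236)],34);print(w.round(),w.mean(0))
d=w[0]+w[1]-w[2]-w[3];a=np.degrees(np.arctan2(d[1],d[0]));print(a)
x,y=w.mean(0)[:2]
rel(x-60,y,200,a+90)
```

```text
[[705. 235.  34.]
 [701. 202.  34.]
 [587. 216.  34.]
 [590. 250.  34.]] [645.81243008 225.63710182  34.        ]
-7.328001231705401
shift [-20.86  -8.99   1.23] yaw -0.91 j6 -8.623798728523541 tooly 77.24 t 0.15
```

Call:
arm_command --series '[[[-1,-0.45,0.06,0],[-1,-0.45,0.06,0],[-1,-0.45,0.06,0],[-1,-0.45,0.06,0],[-1,-0.45,0.06,0],[-1,-0.45,0.06,0],[-1,-0.45,0.06,0],[-1,-0.45,0.06,0],[-1,-0.45,0.06,0],[-1,-0.45,0.06,0],[-1,-0.45,0.06,0],[-1,-0.45,0.06,0],[-1,-0.45,0.06,0],[-1,-0.45,0.06,0],[-1,-0.45,0.06,0],[-1,-0.45,0.06,0],[-1,-0.45,0.06,0],[-1,-0.45,0.06,0],[-1,-0.45,0.06,-0.9],[0,0,0,0]]]' --grip 0.3

```text
t: 2.65
ee_pos: [544.0, 246.1, 202.1]
tcp_rot: [[-0.991, 0.131, -0.001], [0.131, 0.991, -0.0], [0.001, -0.001, -1.0]]
contact_force: [0.1, 0.2, -0.4]
finger_gap: 0.65
grasp_force: 0.0
```

Run:
```python
from h import *
snap('wrist','w1');rel(646,226,100,82.7);print(monitor.get_state()['ee_pos'],monitor.get_state()['finger_gap'])
```

```text
shift [-4.2  -0.29  4.08] yaw -0.03 j6 -66.37445598721257 tooly 82.5 t 2.7
[543.05844582 246.89234343 202.20934247] 0.6530480204468773
```

View pics/w1.png

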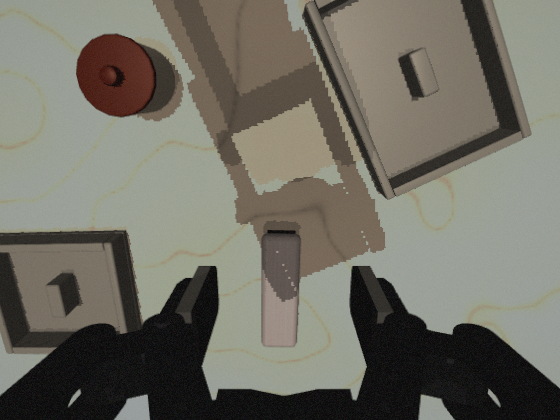

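The wrist view shows the brush top face with corners at about (262,233), (300,235), (298,346) and (263,345). The long tray's post is near (419,72) and the short tray's near (64,293).

Run:
```python
from h import *
im,p=load('w1')
w=ray(p,[(262.5,235),(300,236),(297.5,346.5),(262.5,345.5)],34);print(w.round(),w.mean(0))
d=w[0]+w[1]-w[2]-w[3];a=np.degrees(np.arctan2(d[1],d[0]));print(a)
x,y=w.mean(0)[:2]; rel(x,y,100,a+90 if a<90 else a-90); rel(x,y,6)
```

```text
[[583. 221.  34.]
 [589. 255.  34.]
 [706. 238.  34.]
 [700. 204.  34.]] [644.59330927 229.51044634  34.        ]
171.69900621782386
shift [-4.12 -0.16  4.08] yaw 0.13 j6 -66.37445598721257 tooly 82.5 t 2.7
shift [-4.13 -0.16  7.84] yaw 0 j6 -66.37445598721257 tooly 82.5 t 2.7
```

Call:
arm_command --series '[[[-0.8,-0.03,0.8,0.13],[-0.8,-0.03,0.8,0],[-0.8,-0.03,0.8,0],[-0.8,-0.03,0.8,0],[-0.93,-0.04,0.8,0],[0,0,0.8,0],[0,0,0.8,0],[0,0,0.8,0],[0,0,0.8,0],[0,0,0.64,0],[0,0,0,0]]]'

```text
t: 4.08
ee_pos: [643.1, 228.7, 4.6]
tcp_rot: [[-0.99, 0.142, -0.004], [0.142, 0.99, -0.001], [0.004, -0.001, -1.0]]
contact_force: [-0.0, 0.3, 0.2]
finger_gap: 0.65
grasp_force: 0.0
```

Call:
arm_command --series '[[[0,0,0,0],[0,0,0,0],[0,0,0,0],[0,0,0,0],[0,0,0,0]]]' --grip -1

```text
t: 4.7
ee_pos: [645.6, 229.2, 7.8]
tcp_rot: [[-0.99, 0.142, 0.002], [0.142, 0.99, 0.0], [-0.002, 0.001, -1.0]]
contact_force: [1.0, 0.1, 3.5]
finger_gap: 0.408
grasp_force: 61.4
```

Run:
```python
from h import *
rel(465,-370,200,73)
```

```text
shift [  3.74 -24.75  -7.71] yaw 1.48 j6 -69.53484663967393 tooly 81.85 t 4.7
```

Call:
arm_command --series '[[[0,0,-0.5,0],[0,0,-1,0],[0,0,-1,0],[0,0,-1,0],[0,-0.5,-1,0],[0,-1,-1,0],[0.2,-1,-1,0],[0.2,-1,-1,0],[0.2,-1,-0.2,0],[0.2,-1,0,0],[0.2,-1,0,0],[0.2,-1,0,0],[0.2,-1,0,0],[0.2,-1,0,0],[0.2,-1,0,0],[0.2,-1,0,0],[0.2,-1,0,0],[0.2,-1,0,0],[0.2,-1,0,0],[0.2,-1,0,0]]]'

```text
t: 7.2
ee_pos: [519.0, -145.2, 197.9]
tcp_rot: [[-0.99, 0.142, -0.002], [0.142, 0.99, 0.001], [0.003, 0.001, -1.0]]
contact_force: [-0.2, -0.5, -1.8]
finger_gap: 0.409
grasp_force: 61.0
```

Call:
arm_command --series '[[[0.2,-1,0,0],[0.2,-1,0,0],[0.2,-1,0,0],[0.2,-1,0,0],[0.2,-1,0,0],[0.1,-1,0,0],[0,-1,0,0],[0,-0.7,0,0],[0,0,0,0.7],[0,0,0,0.8],[0,0,0,0]]]'

```text
t: 8.57
ee_pos: [465.6, -331.0, 198.6]
tcp_rot: [[-0.956, 0.294, -0.001], [0.294, 0.956, 0.001], [0.001, 0.001, -1.0]]
contact_force: [0.1, -0.6, -0.4]
finger_gap: 0.412
grasp_force: 60.9
```

Run:
```python
from h import *
snap('wrist','w2');rel(465,-370,100,73);s=monitor.get_state();print(s['ee_pos'],s['finger_gap'],s['grasp_force'])
```

```text
shift [-0.43 -1.5   3.95] yaw -0.01 j6 -117.0247074185174 tooly 72.94 t 8.625
[ 465.71164006 -330.97071299  198.68281276] 0.41090410418144413 60.88001489639282
```

View pics/w2.png

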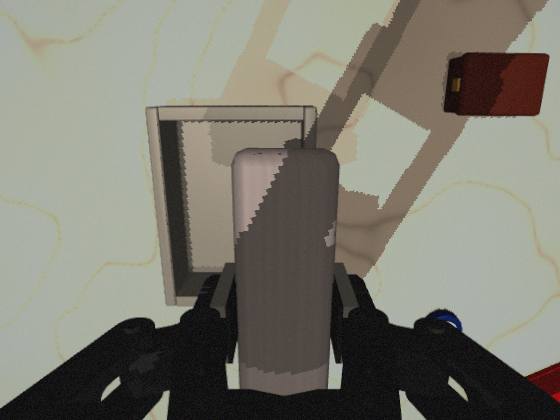

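The wrist view shows the base rim's outer corners at about (147,107), (317,106) and (165,305). The brush hangs parallel to it.

Run:
```python
from h import *
im,p=load('w2')
A,B,C=ray(p,[(147,107),(317,106.5),(165.5,305)],55)[:,:2]
print(A,B,C,np.hypot(*(A-B)),np.hypot(*(A-C)))
for v in(B-A,C-A):print(np.degrees(np.arctan2(v[1],v[0])))
c=(B+C)/2;print(c); rel(*c,90,73); rel(*c,12.5,73)
```

```text
[ 368.64227889 -408.82375814] [ 406.23131231 -286.57528829] [ 529.61487045 -460.44705548] 127.89692652133317 169.0477449252056
72.90835232883164
-17.780848035337403
[ 467.92309138 -373.51117189]
shift [-0.59 -1.6   4.35] yaw -0.01 j6 -117.0247074185174 tooly 72.94 t 8.625
shift [-0.59 -1.61  7.45] yaw -0.01 j6 -117.0247074185174 tooly 72.94 t 8.625
```

Call:
arm_command --series '[[[-0.2,-0.8,0.5,0],[-0.3,-0.8,0.8,0],[-0.1,0,1,0],[0,0,1,0],[0,0,1,0],[0,0,1,0],[0,0,0.8,0],[0,0,0.6,0],[0,0,0.4,0],[0,0,0.25,0],[0,0,0.05,0],[0,0,0,0]]]'

```text
t: 10.12
ee_pos: [469.1, -374.3, 14.9]
tcp_rot: [[-0.956, 0.295, 0.001], [0.295, 0.956, -0.001], [-0.001, -0.001, -1.0]]
contact_force: [0.9, -0.3, -1.3]
finger_gap: 0.413
grasp_force: 60.9
```

Release, then rise. The next target is the long tray.

Call:
arm_command --series '[[[0,0,0.08,0],[0,0,0,0],[0,0,0,0],[0,0,0,0]]]' --grip 0.2

```text
t: 10.62
ee_pos: [468.7, -374.1, 12.5]
tcp_rot: [[-0.956, 0.295, 0.0], [0.295, 0.956, -0.0], [-0.0, -0.0, -1.0]]
contact_force: [0.2, -0.3, -0.1]
finger_gap: 0.6
grasp_force: 0.0
```

Call:
arm_command --series '[[[0,0,-0.5,0],[0,0,-1,0],[0,0,-1,0],[0,0,-1,0],[0,0,-1,0],[0,0,-1,0],[0,0,-1,0],[0,0,-1,0],[0,0,0,0]]]'

```text
t: 11.75
ee_pos: [470.1, -375.4, 203.4]
tcp_rot: [[-0.956, 0.295, 0.005], [0.295, 0.956, -0.005], [-0.006, -0.003, -1.0]]
contact_force: [-1.0, -0.3, 0.6]
finger_gap: 0.602
grasp_force: 0.0
```

Run:
```python
from h import *
snap('wrist','w3');rel(463-70,366-25,200,108.2);
```

```text
shift [ 1.135e+01  2.645e+01 -2.000e-02] yaw -5.89 j6 -119.7076437134557 tooly 72.86 t 11.8
```

View pics/w3.png

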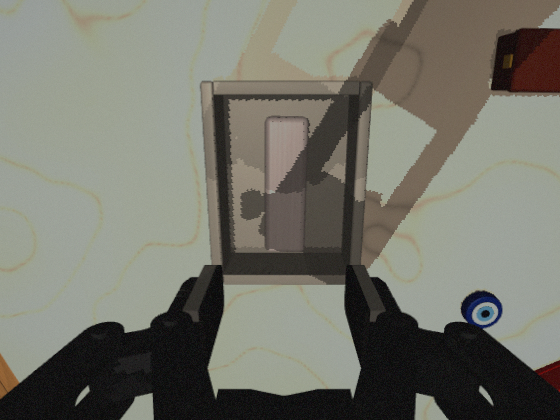

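The brush lies flat inside the base tray, at about (287,183). The rim corners are at about (201,82), (373,81), (358,284) and (212,286), and the charm is near (484,309).

Call:
arm_command --series '[[[0.3,1,0,0],[0.3,1,0,0],[0.3,1,0,0],[0.3,1,0,0],[0.3,1,0,0],[0.3,1,0,0],[0.3,1,0,0],[0.3,1,0,0],[0.3,1,0,0],[0.3,1,0,0],[0.3,1,0,0],[0.3,1,0,0],[0.3,1,0,0],[0.3,1,0,0],[0.3,1,0,0],[0.3,1,0,0],[0.3,1,0,0],[0.3,1,0,0],[0.3,1,0,0],[0.3,1,0,0]]]'

```text
t: 14.3
ee_pos: [471.9, 149.5, 199.6]
tcp_rot: [[-0.956, 0.294, -0.0], [0.294, 0.956, -0.0], [0.0, -0.0, -1.0]]
contact_force: [0.5, -0.1, -0.2]
finger_gap: 0.6
grasp_force: 0.0
```

Call:
arm_command --series '[[[0.4,1,0,0],[0.4,1,0,0],[0.4,1,0,0],[0.4,1,0,0],[0.4,1,0,0],[0.4,1,0,0],[0.3,1,0,0],[0.3,1,0,0],[0,0.3,0,-1],[0,0,0,-1],[0,0,0,-1],[0,0,0,-1],[0,0,0,-1],[0,0,0,-0.9],[0,0,0,0]]]'

```text
t: 16.18
ee_pos: [461.4, 368.7, 199.5]
tcp_rot: [[-0.95, -0.313, -0.0], [-0.313, 0.95, -0.0], [0.001, -0.0, -1.0]]
contact_force: [0.0, -0.1, 0.0]
finger_gap: 0.601
grasp_force: 0.0
```

Run:
```python
from h import *
im,p=load('w3')
w=ray(p,[(201,82),(373,81),(358.5,284),(212,286)],55)[:,:2];print(w.round(),w.mean(0))
for i in range(4):
    v=w[(i+1)%4]-w[i];print(np.hypot(*v).round(1),np.degrees(np.arctan2(v[1],v[0])).round(1))
print('charm',ray(p,[(484,309)],14))
snap('wrist','w4');rel(463,366,200,108.2)
```

```text
[[ 369. -410.]
 [ 406. -286.]
 [ 568. -337.]
 [ 532. -462.]] [ 468.80620808 -373.82864769]
128.8 73.1
169.6 -17.4
129.8 -106.2
171.1 162.3
charm [[ 659.63617737 -216.86631643   14.        ]]
shift [-0.02 -0.12 -0.02] yaw -0.0 j6 -77.95964901642904 tooly 108.19 t 16.225
```

View pics/w4.png

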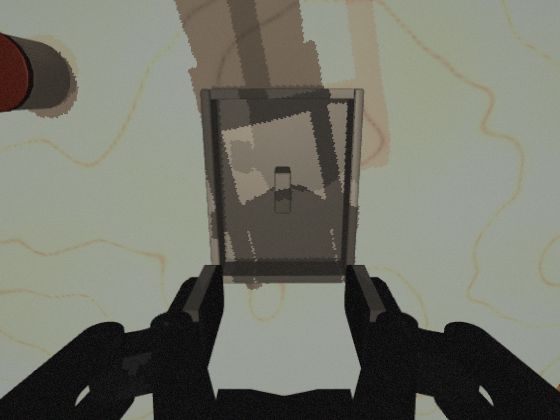

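The long tray is aligned with the tool. Its rim corners are at about (202,89), (364,89), (352,282) and (212,283), and the post top is about (275–290,173–213).

Run:
```python
from h import *
im,p=load('w4')
w=ray(p,[(202,89),(364,89.5),(354,282),(212,283)],38)[:,:2];print(w.round(),w.mean(0))
for i in range(4):
    v=w[(i+1)%4]-w[i];print(np.hypot(*v).round(1),np.degrees(np.arctan2(v[1],v[0])).round(1))
print('post',ray(p,[(282.5,193)],38))
c=w.mean(0)
rel(*c,10,108.2)
cv2.imwrite('pics/c4.png',cv2.resize(cv2.convertScaleAbs(im[80:300,190:380],alpha=2),None,fx=2.7,fy=2.7))
```

```text
[[403. 282.]
 [363. 403.]
 [523. 457.]
 [565. 333.]] [463.53904008 368.9181025 ]
127.7 108.0
168.5 18.7
130.8 -71.4
170.0 -162.4
post [[463.36808286 368.43561095  38.        ]]
shift [-0.08 -0.02  7.58] yaw -0.0 j6 -77.95964901642904 tooly 108.19 t 16.225
```

View pics/c4.png

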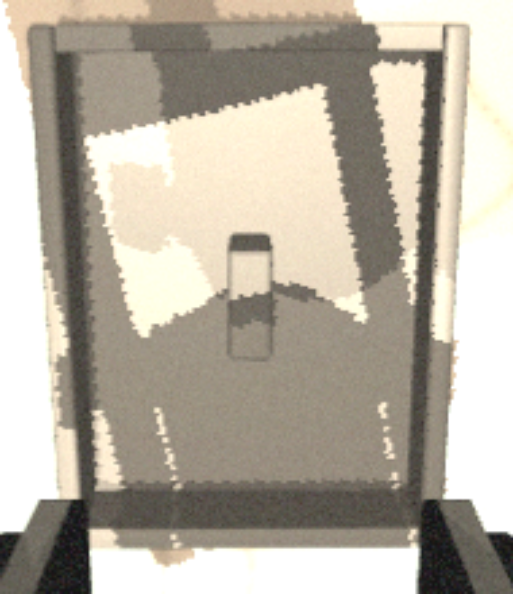

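The crop confirms that the post is at (282.6,193) and parallel to the tool. Descend and pinch.

Call:
arm_command --series '[[[-0.08,0,1,0],[0,0,1,0],[0,0,1,0],[0,0,1,0],[0,0,1,0],[0,0,1,0],[0,0,0.7,0],[0,0,0.5,0],[0,0,0.3,0],[0,0,0,0],[0,0,0,0]]]'

```text
t: 17.6
ee_pos: [464.8, 369.5, 13.1]
tcp_rot: [[-0.95, -0.313, 0.001], [-0.313, 0.95, 0.001], [-0.002, 0.0, -1.0]]
contact_force: [0.0, 0.5, 0.4]
finger_gap: 0.601
grasp_force: 0.0
```

Call:
arm_command --series '[[[0,0,0,0],[0,0,0,0],[0,0,0,0],[0,0,0,0],[0,0,0,0],[0,0,0,0]]]' --grip -1

```text
t: 18.35
ee_pos: [464.6, 369.2, 13.0]
tcp_rot: [[-0.95, -0.313, 0.001], [-0.313, 0.95, 0.0], [-0.001, -0.0, -1.0]]
contact_force: [-0.7, -1.1, 5.4]
finger_gap: 0.152
grasp_force: 61.4
```

Call:
arm_command --series '[[[0,0,-0.2,0],[0,0,-0.4,0],[0,0,-0.6,0],[0,0,-0.8,0],[0,0,-1,0],[0,0,-1,0],[0,0,-1,0],[0,0,-1,0],[0,0,-0.8,0],[0,0,-0.4,0],[0,0,0,0]]]'

```text
t: 19.73
ee_pos: [464.6, 369.4, 193.7]
tcp_rot: [[-0.95, -0.313, 0.002], [-0.313, 0.95, 0.001], [-0.003, 0.001, -1.0]]
contact_force: [-0.4, 0.6, -6.6]
finger_gap: 0.152
grasp_force: 60.0
```

Run:
```python
from h import *
rel(468.5,-373.8,190,72.7);s=monitor.get_state();print(s['ee_pos'],s['finger_gap'],s['grasp_force'])
```

```text
shift [  9.16 -28.28   0.11] yaw 5.93 j6 -78.1180627698586 tooly 108.26 t 19.725
[464.58680095 369.40215616 193.72745175] 0.15192208241997981 60.03852367401123
```

Call:
arm_command --series '[[[0.1,-0.3,0,0],[0.2,-0.6,0,0],[0.3,-0.9,0,0],[0.3,-1,0,0],[0.3,-1,0,0],[0.3,-1,0,0],[0.3,-1,0,0],[0.3,-1,0,0],[0.3,-1,0,0],[0.3,-1,0,0],[0.3,-1,0,0],[0.3,-1,0,0],[0.3,-1,0,0],[0.3,-1,0,0],[0.3,-1,0,0],[0.3,-1,0,0],[0.3,-1,0,0],[0.3,-1,0,0],[0.3,-1,0,0],[0.3,-1,0,0]]]'

```text
t: 22.22
ee_pos: [474.6, -123.7, 192.1]
tcp_rot: [[-0.95, -0.312, -0.001], [-0.312, 0.95, -0.0], [0.001, -0.0, -1.0]]
contact_force: [0.1, 1.1, -6.0]
finger_gap: 0.154
grasp_force: 59.9
```

Call:
arm_command --series '[[[0.4,-1,0,0],[0.4,-1,0,0],[0.4,-1,0,0],[0.4,-1,0,0],[0.4,-1,0,0],[0.4,-1,0,0],[0.4,-1,0,0],[0.4,-1,0,0],[0.3,-0.8,0,0.2],[0,-0.5,0,0.4],[0,-0.2,0,0.7],[0,0,0,0.8],[0,0,0,0.8],[0,0,0,0.8],[0,0,0,0.8],[0,0,0,0.7],[0,0,0,0.5],[0,0,0,0.2],[0,0,0,0]]]'

```text
t: 24.6
ee_pos: [466.9, -374.8, 192.2]
tcp_rot: [[-0.956, 0.294, -0.0], [0.294, 0.956, 0.0], [0.0, 0.0, -1.0]]
contact_force: [0.6, 0.4, -6.7]
finger_gap: 0.154
grasp_force: 59.9
```

Run:
```python
from h import *
snap('wrist','w5')
rel(468.5,-373.8,68,72.7);s=monitor.get_state();print(s['ee_pos'],s['finger_gap'],s['grasp_force'],s['wrist_torque'])
```

```text
shift [-0.05  0.06  4.97] yaw 0.03 j6 -119.92721684985123 tooly 72.88 t 24.65
[ 466.87062163 -374.87267199  192.21235593] 0.1504302720962105 59.904770851135254 [-0.04809385  0.03586898  0.00542211]
```

View pics/w5.png

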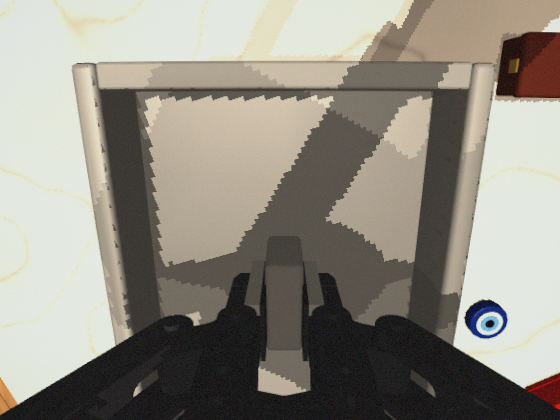

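The held tray is level and parallel (rim 77–494, row 63). Lower it gently.

Call:
arm_command --series '[[[-0.05,0.06,0.3,0],[0,0,0.6,0],[0,0,0.8,0],[0,0,0.8,0],[0,0,0.8,0],[0,0,0.6,0],[0,0,0.4,0],[0,0,0.2,0],[0,0,0.15,0],[0,0,0.1,0],[0,0,0.1,0],[0,0,0,0]]]'

```text
t: 26.15
ee_pos: [468.4, -373.9, 71.0]
tcp_rot: [[-0.956, 0.295, -0.0], [0.295, 0.956, 0.0], [0.0, 0.0, -1.0]]
contact_force: [0.5, 1.1, -5.7]
finger_gap: 0.152
grasp_force: 59.9
```

Call:
arm_command --series '[[[0,0,0.05,0],[0,0,0.05,0],[0,0,0.05,0],[0,0,0,0],[0,0,0,0]]]'

```text
t: 26.78
ee_pos: [468.5, -374.1, 68.0]
tcp_rot: [[-0.956, 0.295, 0.0], [0.295, 0.956, -0.0], [-0.0, -0.0, -1.0]]
contact_force: [-1.9, 1.7, 2.4]
finger_gap: 0.155
grasp_force: 61.0
```

Contact felt. Release and rise.

Call:
arm_command --series '[[[0,0,0,0],[0,0,0,0],[0,0,0,0],[0,0,0,0]]]' --grip 0.1

```text
t: 27.28
ee_pos: [468.6, -374.2, 67.4]
tcp_rot: [[-0.956, 0.295, 0.0], [0.295, 0.956, -0.0], [-0.0, -0.0, -1.0]]
contact_force: [-0.8, -0.1, -0.2]
finger_gap: 0.548
grasp_force: 0.0
```

Call:
arm_command --series '[[[0,0,-0.4,0],[0,0,-0.8,0],[0,0,-1,0],[0,0,-1,0],[0,0,-1,0],[0,0,-1,0],[0,0,-0.3,0],[0,0,0,0],[0,0,0,0]]]' --grip 0.3

```text
t: 28.4
ee_pos: [467.8, -373.4, 203.7]
tcp_rot: [[-0.956, 0.295, -0.001], [0.295, 0.956, 0.002], [0.002, 0.001, -1.0]]
contact_force: [-0.3, -0.2, 0.6]
finger_gap: 0.652
grasp_force: 0.0
```

Run:
```python
from h import *
im,p=snap('wrist','w6'); f=im.astype(int)
c=max(cnts((f[:,:,2]-f[:,:,0]>40)&(np.arange(420)[:,None]>150),30),key=cv2.contourArea)
h=cv2.convexHull(c);m=cv2.minEnclosingCircle(h);r=cv2.boundingRect(h);print(m,r,ray(p,[m[0]],10));q=ray(p,[m[0]],10)[0]
rel(q[0],q[1],190)
```

```text
((480.5, 314.5), 18.344036102294922) (463, 300, 36, 29) [[ 664.91660622 -216.37515945   10.        ]]
shift [-5.69  8.32  0.53] yaw 0 j6 -119.72741705033128 tooly 72.85 t 28.45
```

View pics/w6.png

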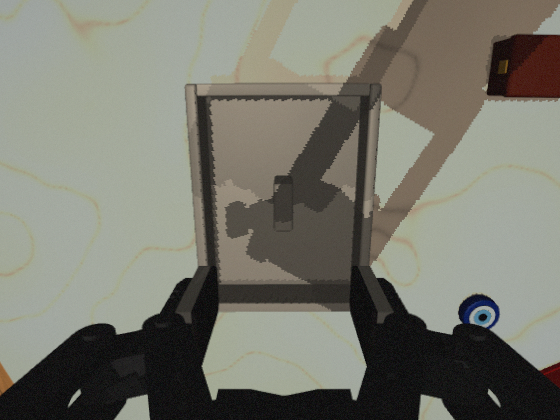

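The long tray sits squarely on the base (rim 187–381, rows 84–311). The charm is at about (481,312), so I'll go over it.

Call:
arm_command --series '[[[-0.7,1,0,0],[-0.7,1,0,0],[-0.7,1,0,0],[-0.7,1,0,0],[-0.7,1,0,0],[-0.7,1,0,0],[-0.7,1,0.5,0],[-0.7,1,1,0],[0,0.3,1,0],[0,0,0,0],[0,0,0,0]]]'

```text
t: 29.82
ee_pos: [663.2, -217.4, 142.4]
tcp_rot: [[-0.955, 0.295, -0.0], [0.295, 0.955, -0.0], [0.0, -0.0, -1.0]]
contact_force: [-0.1, 0.1, -1.0]
finger_gap: 0.651
grasp_force: 0.0
```

Run:
```python
from h import *
im,p=snap('wrist','w7'); f=im.astype(int)
c=max(cnts((f[:,:,0]-f[:,:,2]>15)&(f[:,:,0]>50)&(np.arange(420)[:,None]<390),30),key=cv2.contourArea)
h=cv2.convexHull(c);m=cv2.minEnclosingCircle(h);print(m,ray(p,[m[0]],10));q=ray(p,[m[0]],10)[0]
rel(q[0],q[1],3)
```

```text
((318.5, 189.5), 303.8363952636719) [[ 663.10984241 -189.63531838   10.        ]]
shift [0.37 1.07 5.62] yaw 0 j6 -98.06767724726932 tooly 72.81 t 29.875
```

View pics/w7.png

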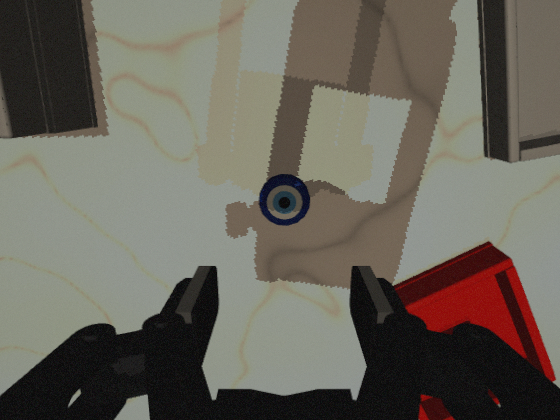

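The charm's top face centre is at about (285,202). The red tray's corner starts at about x=397, which leaves the fingers clear.

Run:
```python
from h import *
im,p=load('w7');q=ray(p,[(284.8,200.5)],14)[0];print(q);rel(q[0],q[1],2)
```

```text
[ 662.76961501 -216.64934772   14.        ]
shift [0.06 0.04 5.66] yaw 0 j6 -98.06767724726932 tooly 72.81 t 29.875
```

Call:
arm_command --series '[[[0.06,0.04,1,0],[0,0,1,0],[0,0,1,0],[0,0,0.9,0],[0,0,0.7,0],[0,0,0.5,0],[0,0,0.3,0],[0,0,0.2,0],[0,0,0,0],[0,0,0,0]]]'

```text
t: 31.12
ee_pos: [662.7, -215.8, 3.0]
tcp_rot: [[-0.956, 0.295, 0.001], [0.295, 0.956, -0.001], [-0.001, -0.0, -1.0]]
contact_force: [-0.1, -0.4, -1.0]
finger_gap: 0.647
grasp_force: 0.0
```

Call:
arm_command --series '[[[0,0,0,0],[0,0,0,0],[0,0,0,0],[0,0,0,0],[0,0,0,0]]]' --grip -1

```text
t: 31.75
ee_pos: [663.0, -215.9, 3.5]
tcp_rot: [[-0.956, 0.295, 0.002], [0.295, 0.956, -0.001], [-0.002, -0.0, -1.0]]
contact_force: [-0.1, -0.3, 6.0]
finger_gap: 0.435
grasp_force: 60.4
```

Call:
arm_command --series '[[[0,0,-0.3,0],[0,0,-0.7,0],[0,0,-1,0],[0,0,-1,0],[0,0,-1,0],[0,0,-1,0],[0,0,-1,0],[0,0,-0.5,0],[0,0,0,0]]]'

```text
t: 32.88
ee_pos: [662.9, -215.9, 166.4]
tcp_rot: [[-0.956, 0.295, 0.003], [0.295, 0.956, -0.001], [-0.003, -0.0, -1.0]]
contact_force: [-0.0, 0.1, 0.7]
finger_gap: 0.433
grasp_force: 60.1
```

Run:
```python
from h import *
rel(514.3,-388,160,72.7);s=monitor.get_state();print(s['ee_pos'],s['finger_gap'],s['grasp_force'])
```

```text
shift [ 3.65 -8.33  0.25] yaw 0.03 j6 -97.99681446585113 tooly 72.85 t 32.875
[ 662.88690283 -215.88445502  166.43955959] 0.43342836833893955 60.072999000549316
```

Call:
arm_command --series '[[[0.2,-0.5,0,0],[0.4,-1,0,0],[0.5,-1,0,0],[0.5,-1,0,0],[0.5,-1,0,0],[0.5,-1,0,0],[0.5,-1,0,0],[0.4,-1,0,0],[0.15,-0.6,0,0],[0,-0.2,0,0],[0,-0.03,0,0],[0,0,0,0]]]'

```text
t: 34.38
ee_pos: [514.1, -387.0, 164.6]
tcp_rot: [[-0.956, 0.294, 0.0], [0.294, 0.956, 0.0], [0.0, 0.0, -1.0]]
contact_force: [-0.3, -0.7, -0.8]
finger_gap: 0.435
grasp_force: 60.1
```

Run:
```python
from h import *
snap('wrist','w8')
rel(514.3,-388,64.5,72.7)
```

```text
shift [-0.02 -0.04  4.01] yaw 0.04 j6 -117.59190593141405 tooly 72.92 t 34.425
```

View pics/w8.png

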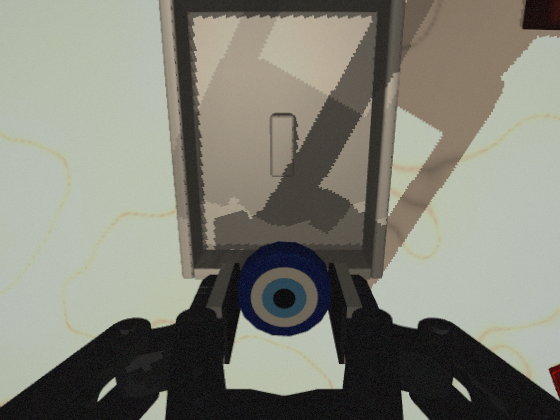

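The charm is held flat between the pads at (285,290), centred on the tray's width. Lower it.

Call:
arm_command --series '[[[0,-0.04,0.5,0],[0,0,0.8,0],[0,0,0.8,0],[0,0,0.7,0],[0,0,0.5,0],[0,0,0.3,0],[0,0,0.2,0],[0,0,0.1,0],[0,0,0.05,0],[0,0,0,0],[0,0,0,0]]]'

```text
t: 35.8
ee_pos: [513.5, -388.8, 66.4]
tcp_rot: [[-0.956, 0.295, 0.001], [0.295, 0.956, -0.0], [-0.001, -0.0, -1.0]]
contact_force: [0.0, 0.2, -0.8]
finger_gap: 0.435
grasp_force: 60.1
```

Call:
arm_command --series '[[[0,0,0.04,0],[0,0,0.04,0],[0,0,0,0],[0,0,0,0]]]'

```text
t: 36.3
ee_pos: [513.4, -388.7, 64.5]
tcp_rot: [[-0.956, 0.295, 0.0], [0.295, 0.956, -0.0], [-0.0, -0.0, -1.0]]
contact_force: [-1.2, 0.3, 3.7]
finger_gap: 0.432
grasp_force: 60.4
```

Call:
arm_command --series '[[[0,0,0,0],[0,0,0,0],[0,0,0,0],[0,0,0,0]]]' --grip 0.2

```text
t: 36.8
ee_pos: [513.3, -388.5, 63.9]
tcp_rot: [[-0.956, 0.295, -0.0], [0.295, 0.956, 0.0], [0.0, 0.0, -1.0]]
contact_force: [0.1, 0.3, -0.2]
finger_gap: 0.601
grasp_force: 0.0
```

Call:
arm_command --series '[[[0,0,-0.3,0],[0,0,-0.7,0],[0,0,-1,0],[0,0,-1,0],[0,0,-1,0],[0,0,-1,0],[0,0,-0.7,0],[0,0,0,0],[0,0,0,0]]]'

```text
t: 37.92
ee_pos: [512.8, -388.2, 205.7]
tcp_rot: [[-0.956, 0.295, -0.001], [0.295, 0.956, 0.001], [0.001, 0.001, -1.0]]
contact_force: [-0.4, 0.7, -1.2]
finger_gap: 0.595
grasp_force: 0.0
```

Run:
```python
from h import *
snap('wrist','w9')
rel(625.5,11,200,84.5)
```

```text
shift [ 0.39 16.58  0.22] yaw -1.94 j6 -117.67653684196272 tooly 72.85 t 37.975
```

View pics/w9.png

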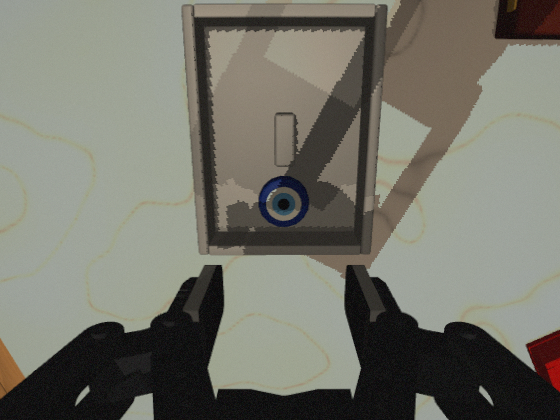

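w9 shows the charm flat on the long tray's floor, eye up, at about (284,204), with the post top at about (285,139). By my count that was picture 15, one past the limit of 14, so I'll view no more and work from numbers. Now over to the short tray.

Call:
arm_command --series '[[[0,0.5,0,0],[0,1,0,0],[0,1,0,0],[0,1,0,0],[0,1,0,0],[0,1,0,0],[0,1,0,0],[0,1,0,0],[0,1,0,0],[0,1,0,0],[0,1,0,0],[0,1,0,0],[0.1,1,0,0],[0.1,1,0,0],[0.1,1,0,0],[0.1,1,0,0],[0,1,0,0],[0,0.1,0,-1],[0,0,0,-0.9],[0,0,0,0]]]'

```text
t: 40.48
ee_pos: [625.6, 12.8, 206.6]
tcp_rot: [[-0.995, 0.099, -0.0], [0.099, 0.995, 0.0], [0.0, 0.0, -1.0]]
contact_force: [0.5, 0.3, -0.9]
finger_gap: 0.601
grasp_force: 0.0
```

Run:
```python
from h import *
im,p=load('w9')
print('long post',ray(p,[(284.7,139)],93)[0]); w=ray(p,[(182,6),(388,6),(367,254),(199,254)],93)[:,:2];print(w.mean(0),[np.degrees(np.arctan2(*(w[i]-w[j])[::-1])).round(1) for i,j in((1,0),(2,3),(3,0),(2,1))],'charm',ray(p,[(283.5,202)],75)[0])
im,p=snap('wrist','w10'); rel(625.5,11,9,84.5)
g=cv2.cvtColor(im,cv2.COLOR_RGB2GRAY)
L=cv2.createLineSegmentDetector().detect(g)[0][:,0]
a=np.radians(-5.5);ex=np.array([np.cos(a),np.sin(a)]);ey=np.array([-ex[1],ex[0]]);c=np.array([625.5,11])
for l in L:
    A,B=ray(p,[l[:2],l[2:]],34)[:,:2];v=B-A;n=np.hypot(*v)
    m=(A+B)/2-c
    if n>11 and abs(m@ex)<80 and abs(m@ey)<80:
        d=(np.degrees(np.arctan2(v[1],v[0])))%180
        if min(abs(d-84.5),abs(d-174.5))<6: print('len',n.round(),'ang',d.round(1),'mid x,y',(m@ex).round(1),(m@ey).round(1))
```

```text
long post [ 466.31085069 -373.16171781   93.        ]
[ 467.55818842 -374.10015863] [np.float64(72.8), np.float64(72.8), np.float64(-17.3), np.float64(-18.0)] charm [ 513.71425123 -388.69348195   75.        ]
shift [-0.   -0.06  7.9 ] yaw -0.04 j6 -91.03879039172587 tooly 84.25 t 40.525
len 14.0 ang 84.6 mid x,y 73.2 -66.0
len 56.0 ang 83.6 mid x,y -62.7 -28.6
len 15.0 ang 84.2 mid x,y 73.8 68.4
len 23.0 ang 84.7 mid x,y -61.9 40.0
len 26.0 ang 84.0 mid x,y -62.2 15.6
len 94.0 ang 173.8 mid x,y -6.0 -50.8
len 55.0 ang 173.8 mid x,y -22.8 54.0
len 67.0 ang 173.5 mid x,y -24.0 58.7
len 128.0 ang 83.9 mid x,y 59.4 -0.2
len 29.0 ang 83.9 mid x,y -60.5 -39.1
len 111.0 ang 83.8 mid x,y 51.7 -0.1
len 115.0 ang 174.0 mid x,y -1.7 -56.9
len 17.0 ang 90.2 mid x,y -69.9 60.3
len 49.0 ang 173.6 mid x,y -33.1 66.1
len 22.0 ang 173.6 mid x,y -40.6 -0.2
len 59.0 ang 83.2 mid x,y -53.4 28.8
len 56.0 ang 83.6 mid x,y -59.6 28.6
len 14.0 ang 86.8 mid x,y -51.4 18.8
len 39.0 ang 174.0 mid x,y 22.0 53.4
len 20.0 ang 172.3 mid x,y -20.9 -20.0
len 26.0 ang 84.0 mid x,y 40.5 -37.1
len 12.0 ang 179.8 mid x,y -3.3 -20.9
len 13.0 ang 90.2 mid x,y 75.9 9.7
len 115.0 ang 173.9 mid x,y -1.7 -64.4
len 32.0 ang 84.6 mid x,y 76.3 32.1
len 11.0 ang 175.8 mid x,y -11.0 6.5
len 20.0 ang 84.6 mid x,y -54.3 -33.5
len 48.0 ang 173.5 mid x,y 33.4 65.5
len 18.0 ang 176.7 mid x,y 0.4 63.4
len 45.0 ang 174.3 mid x,y 34.6 58.1
len 26.0 ang 174.2 mid x,y 1.9 -6.5
len 45.0 ang 174.1 mid x,y -35.3 63.2
```

The short tray's edges sit symmetrically at ±60 and ±65 mm about (625,11.6), with angle 83.9. Descend and pinch.

Call:
arm_command --series '[[[0,-0.04,1,0.07],[0,0,1,0],[0,0,1,0],[0,0,1,0],[0,0,1,0],[0,0,1,0],[0,0,0.8,0],[0,0,0.5,0],[0,0,0.3,0],[0,0,0.15,0],[0,0,0,0],[0,0,0,0]]]'

```text
t: 42.02
ee_pos: [626.6, 9.8, 13.5]
tcp_rot: [[-0.994, 0.107, 0.001], [0.107, 0.994, -0.0], [-0.001, -0.0, -1.0]]
contact_force: [-0.1, -0.4, 0.1]
finger_gap: 0.598
grasp_force: 0.0
```

Call:
arm_command --series '[[[0,0,0,0],[0,0,0,0],[0,0,0,0],[0,0,0,0],[0,0,0,0],[0,0,0,0]]]' --grip -1

```text
t: 42.78
ee_pos: [626.4, 10.2, 13.4]
tcp_rot: [[-0.994, 0.107, 0.001], [0.107, 0.994, 0.0], [-0.001, 0.0, -1.0]]
contact_force: [-0.8, 2.5, 5.1]
finger_gap: 0.145
grasp_force: 62.3
```

Call:
arm_command --series '[[[0,0,-0.2,0],[0,0,-0.4,0],[0,0,-0.6,0],[0,0,-0.8,0],[0,0,-1,0],[0,0,-1,0],[0,0,-1,0],[0,0,-1,0],[0,0,-1,0],[0,0,-0.6,0],[0,0,-0.3,0],[0,0,0,0]]]'

```text
t: 44.28
ee_pos: [626.0, 9.9, 210.6]
tcp_rot: [[-0.994, 0.107, 0.0], [0.107, 0.994, -0.0], [-0.0, -0.0, -1.0]]
contact_force: [-0.1, -0.1, -4.5]
finger_gap: 0.152
grasp_force: 61.2
```

Run:
```python
from h import *
rel(467.7,-374,200,72.7);s=monitor.get_state();print(s['ee_pos'],s['finger_gap'],s['grasp_force'])
```

```text
shift [  4.65 -15.95   0.42] yaw 1.86 j6 -90.84147112242282 tooly 83.83 t 44.275
[626.02932511   9.87298439 210.5851452 ] 0.15217982485270334 61.15931510925293
```

Call:
arm_command --series '[[[0.1,-0.3,0,0],[0.2,-0.6,0,0],[0.3,-0.9,0,0],[0.3,-1,0,0],[0.3,-1,0,0],[0.3,-1,0,0],[0.3,-1,0,0],[0.3,-1,0,0],[0.3,-1,0,0],[0.3,-1,0,0],[0.3,-1,0,0],[0.3,-1,0,0],[0.3,-1,0,0],[0.3,-1,0,0],[0.3,-1,0,0],[0.3,-1,0,0],[0.15,-0.8,0,0.3],[0,-0.35,0,0.7],[0,0,0,0.6],[0,0,0,0.26]]]'

```text
t: 46.78
ee_pos: [466.8, -374.4, 209.9]
tcp_rot: [[-0.954, 0.3, -0.001], [0.3, 0.954, 0.001], [0.001, 0.0, -1.0]]
contact_force: [-0.5, 0.3, -4.5]
finger_gap: 0.143
grasp_force: 61.1
```

Call:
arm_command --series '[[[0,0,0,0],[0,0,0,0]]]'

```text
t: 47.02
ee_pos: [467.3, -373.9, 210.2]
tcp_rot: [[-0.955, 0.297, -0.0], [0.297, 0.955, 0.0], [0.0, 0.0, -1.0]]
contact_force: [-0.3, 0.6, -5.0]
finger_gap: 0.147
grasp_force: 61.1
```

Run:
```python
from h import *
rel(468.9,-374.4,106.4,72.7);s=monitor.get_state();print(s['ee_pos'],s['finger_gap'],s['grasp_force'])
```

```text
shift [-0.07 -0.    4.15] yaw 0.0 j6 -119.65192806116444 tooly 72.71 t 47.025
[ 467.28058418 -373.8870039   210.23073404] 0.14724088066361438 61.13698482513428
```

Call:
arm_command --series '[[[-0.07,0,0.3,0],[0,0,0.6,0],[0,0,0.8,0],[0,0,0.8,0],[0,0,0.6,0],[0,0,0.4,0],[0,0,0.25,0],[0,0,0.1,0],[0,0,0.1,0],[0,0,0.05,0],[0,0,0,0],[0,0,0,0]]]'

```text
t: 48.52
ee_pos: [469.1, -374.6, 110.5]
tcp_rot: [[-0.955, 0.298, 0.0], [0.298, 0.955, -0.0], [-0.0, -0.0, -1.0]]
contact_force: [0.0, -0.2, -5.4]
finger_gap: 0.149
grasp_force: 61.2
```

Call:
arm_command --series '[[[0,0,0.05,0],[0,0,0.05,0],[0,0,0.05,0],[0,0,0.03,0],[0,0,0,0],[0,0,0,0]]]'

```text
t: 49.28
ee_pos: [469.0, -374.6, 106.4]
tcp_rot: [[-0.955, 0.298, 0.0], [0.298, 0.955, -0.0], [-0.0, -0.0, -1.0]]
contact_force: [-2.3, 2.2, 2.1]
finger_gap: 0.15
grasp_force: 62.1
```

Contact at the expected height. Release and rise.

Call:
arm_command --series '[[[0,0,0,0],[0,0,0,0],[0,0,0,0],[0,0,0,0]]]' --grip 0.1

```text
t: 49.78
ee_pos: [469.1, -374.7, 105.8]
tcp_rot: [[-0.955, 0.298, 0.0], [0.298, 0.955, -0.0], [-0.0, -0.0, -1.0]]
contact_force: [-0.3, 0.4, 0.2]
finger_gap: 0.554
grasp_force: 0.0
```

Call:
arm_command --series '[[[0,0,-0.3,0],[0,0,-0.7,0],[0,0,-1,0],[0,0,-1,0],[0,0,-1,0],[0,0,-1,0],[0,0,-0.7,0],[0,0,0,0],[0,0,0,0]]]'

```text
t: 50.9
ee_pos: [468.6, -374.1, 247.4]
tcp_rot: [[-0.955, 0.298, -0.001], [0.298, 0.955, 0.001], [0.001, 0.001, -1.0]]
contact_force: [0.0, 0.3, 0.2]
finger_gap: 0.551
grasp_force: 0.0
```

Run:
```python
from h import *
im,p=snap('wrist','w11'); print(monitor.get_state()['ee_pos'],monitor.get_state()['t'])
L=cv2.createLineSegmentDetector().detect(cv2.cvtColor(im,cv2.COLOR_RGB2GRAY))[0][:,0]
a=np.radians(-17.4);ex=np.array([np.cos(a),np.sin(a)]);ey=np.array([-ex[1],ex[0]]);c=np.array([467.7,-374])
for z in(127,93):
  print('z',z)
  for l in L:
    A,B=ray(p,[l[:2],l[2:]],z)[:,:2];v=B-A;n=np.hypot(*v);m=(A+B)/2-c
    d=(np.degrees(np.arctan2(v[1],v[0])))%180
    x,y=m@ex,m@ey
    if n>30 and abs(x)<95 and abs(y)<75 and min(abs(d-72.6),abs(d-162.6))<8: print('len',n.round(),'ang',d.round(1),'xy',x.round(1),y.round(1))
```

```text
[ 468.41570402 -373.92539589  246.87772187] 50.95
z 127
len 35.0 ang 162.4 xy 67.0 -44.4
len 39.0 ang 163.2 xy 69.3 44.5
len 57.0 ang 162.5 xy 29.1 64.6
len 84.0 ang 73.1 xy 66.3 0.6
len 52.0 ang 163.0 xy -32.1 64.6
len 86.0 ang 73.1 xy -77.9 -7.7
len 79.0 ang 72.6 xy -59.6 -16.5
len 50.0 ang 162.7 xy -27.1 51.7
len 68.0 ang 72.6 xy -61.7 -9.1
len 62.0 ang 162.2 xy -26.3 57.3
len 31.0 ang 68.2 xy 53.2 -27.0
len 108.0 ang 162.8 xy -3.3 -58.2
len 71.0 ang 162.3 xy -16.7 -50.7
len 116.0 ang 162.6 xy -0.4 -65.5
len 81.0 ang 73.2 xy -84.8 -16.1
len 44.0 ang 162.7 xy 26.7 57.1
len 59.0 ang 72.6 xy -53.3 -11.4
len 38.0 ang 162.8 xy 20.9 51.6
len 53.0 ang 72.6 xy 52.4 16.3
len 46.0 ang 163.2 xy -34.5 61.8
z 93
len 39.0 ang 162.4 xy 85.3 -50.1
len 44.0 ang 163.2 xy 87.9 50.3
len 64.0 ang 162.5 xy 42.5 72.9
len 95.0 ang 73.1 xy 84.5 0.7
len 59.0 ang 163.0 xy -26.7 73.0
len 97.0 ang 73.1 xy -78.3 -8.6
len 90.0 ang 72.6 xy -57.7 -18.6
len 57.0 ang 162.7 xy -21.0 58.4
len 77.0 ang 72.6 xy -60.0 -10.2
len 70.0 ang 162.2 xy -20.1 64.7
len 36.0 ang 68.2 xy 69.7 -30.4
len 122.0 ang 162.8 xy 5.9 -65.6
len 80.0 ang 162.3 xy -9.2 -57.2
len 131.0 ang 162.6 xy 9.1 -73.9
len 91.0 ang 73.2 xy -86.1 -18.2
len 50.0 ang 162.7 xy 39.7 64.5
len 66.0 ang 72.6 xy -50.5 -12.8
len 43.0 ang 162.8 xy 33.2 58.3
len 60.0 ang 72.6 xy 68.8 18.5
len 52.0 ang 163.2 xy -29.4 69.8
```

The short tray's edges are at ±65 mm and about −60 mm, and its inner walls at +52 and −53. The long tray's ends are at +84.5 and −86. Everything is centred and parallel, so I'll hand in.

```bash
python3 -c "
from h import *
print(manip.close_job())"
```

```text
the job is handed in; nothing more can be done
None
```

The stack is built and handed in at about 51 s of robot time: brush in the base tray, long tray on its rim, charm in the long tray, and short tray on top, centred to about 2 mm and parallel to within 1° by wrist-camera edges; the jar and rosewood box were never touched, no verdict came back, and I viewed 15 pictures, one over the limit of 14.

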